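# Nest the ladles and the tea strainer on the long dowel

### The job

Free the three short dowels of the peg rack: gather the pieces on the long dowel, nested largest first - the big ladle right home against the dowel's collar, then the smaller ladle snug against it, then the tea strainer snug against that - and leave them hanging there. The long dowel has set crooked, up to about ten degrees to the left or right, so feel your way on and slide along it without forcing: nothing may press on the rack or its dowels with more than 25 N. Drop nothing, and leave the egg cup, shaker and herb pot where they stand.

Things in the scene. Friction and masses are not known exactly. Their poses are not given: they have to be found in the camera images.
- rack: Wooden peg rack, fixed: rail 420 mm wide, 56 tall, 18 thick, top 243 mm up, on two end posts, open below. Origin: on the ledge under the middle of the rail's front face; x: out of that face (the way the dowels point, away from the robot), y: along the rail. Dowels 10 mm thick, roots 215 mm up, rising 0.07 rad outward: three short ones, straight, 50 mm long, at y -142.5, -47.5, 142.5 mm, a long one at 47.5.
- long_root (a point): Root of the long dowel's axis on the rail face (axes as the rack's). Dowel: 98 mm long, 10 thick, square-cut end, rising 0.07 rad. Its first 18 mm are a collar 20 mm thick, the stop (bore centre 29 mm out when home, next ones 22 further each). It is swung left or right about the vertical here by an unmeasured angle, up to 0.2 rad (end up to 20 mm aside), new each time; stiff, it does not give.
- ladle: Big ladle, steel, 0.12-0.24 kg, bowl 84 mm wide, 36 deep. Wooden handle end 26 mm wide (y), 22 thick (x), flat sides, from 13 mm above to 60 below the origin, which is the centre of its 14 mm through bore (along x). x: out of the bowl's mouth and away from the rack, z: up the handle. Starts hung on one of the short dowels, bore centre 24 to 30 mm from the rail, bowl swung out about 5 deg. 
- sauce_ladle: Smaller ladle, steel, 0.09-0.18 kg, bowl 66 mm wide, 31 deep. Wooden handle end 26 mm wide (y), 22 thick (x), flat sides, from 13 mm above to 60 below the origin, which is the centre of its 14 mm through bore (along x). x: out of the bowl's mouth and away from the rack, z: up the handle. Starts hung on one of the short dowels, bore centre 24 to 30 mm from the rail, bowl swung out about 5 deg. 
- strainer: Tea strainer, aluminium, 0.06-0.13 kg, bowl 50 mm wide, 27 deep. Wooden handle end 26 mm wide (y), 22 thick (x), flat sides, from 13 mm above to 60 below the origin, which is the centre of its 14 mm through bore (along x). x: out of the bowl's mouth and away from the rack, z: up the handle. Starts hung on one of the short dowels, bore centre 24 to 30 mm from the rail, bowl swung out about 5 deg. 
- ladle_bowl (a point): Centre of the big ladle's bowl rim, 130 mm below its bore (the smaller ladle's and the strainer's bowls sit alike); the rim lies in the plane of the handle and the bowl bulges to -x, towards the rack.
- egg_cup: White ceramic egg cup, 49 mm wide, 63 tall, loose on the ledge 0.19 to 0.25 m out from the rail face; a bystander. Origin: centre of its foot.
- shaker: White plastic spice shaker with a grey turning lid, 47 mm wide, 88 tall, loose on the ledge 0.19 to 0.25 m out from the rail face; a bystander. Origin: centre of its foot.
- herb_pot: Small terracotta pot of soil, 80 mm wide, 80 tall, loose on the ledge 0.20 to 0.25 m out from the rail face; a bystander. Origin: centre of its foot.
Things that resemble listed ones, but are neither listed nor needed, are in the scene too. Leave any turquoise look-alike of the ladle alone.

How it is judged:
By the outcome, as a careful person would: the job done as asked, in the order asked, and still so for the second after the job is handed in, with the robot touching nothing.
It also fails if it takes over 72 s, if anything falls off the work surface, if the arm or the gripper's body presses on something with over 40 N, if the wrist force passes 120 N, or if a joint passes its speed limit or range.

### The arm

A 7-joint arm with a two-finger parallel gripper is mounted at the origin on the work surface. World frame = base frame: x ahead of the robot, y to its left, z up, the work surface at z = 0. Lengths are in m, angles in rad, forces in N, time in s.
With the tool pointing down it reaches from about 0.425 to 0.825 m from the base axis. Payload 3.6 kg.
Tool frame: the origin (TCP) lies at the very end of the fingers, on their centre line; the grasp point (between the pads) lies 19 mm behind it; z points along the fingers, y is the line along which they close (so a half turn about z gives the same grasp; the last joint's range is limited). The gripper opens to 93 mm and grips with 3 to 60 N. Pads are 15 mm wide; open, the fingers measure 128 mm over their backs; the gripper's body (75 mm by 188 mm) begins 65 mm behind the grasp point.
Start: joints at [-1.161, 0.615, -0.013, 1.423, 0.008, 1.103, -0.04], TCP at [0.275, 0.589, 0.219] pointing down, gripper open.
Joint ranges: [-3.12, 3.12], [-0.3, 2.06], [-1.34, 1.32], [0.26, 2.42], [-1.36, 4.5], [0.01, 1.98], [-2.84, 2.84]. Speed limits (rad/s): [2.79, 2.79, 3.14, 3.14, 3.14, 3.14, 3.14].

### API

Orientations are given as a unit quaternion [w, x, y, z].
In Python, from workcell import r, cams, job gives the robot as it stands.
- The arm moves only by the tool apply_moves, never from a script. Its argument "commands" is a list of rows, each an object with "rotation": the turn, a rotation vector about the world's x, y, z in rad, a list of three; "linear": the shift along the world's x, y, z in cm, a list of three; "hand": the opening, from 0 (shut) to 1 (fully open). A call has 1 to 10 rows; each row shifts and turns the commanded pose from where the row before left it; what a row does not reach is not made up. A row lasts 1/12 s, in which the tool goes at most 41.7 mm and 7.16 degrees, less where a joint would pass 70% of its speed; a pose out of reach is approached as far as the arm can. A call with a gripper value outside its range is refused whole. The fingers move at their own pace and stop on an object; "grip_force" is the grip in N (left out, the last holds). Time passes only in rows, so rows that do not move let the fingers close. It gives the time, the measured TCP pose, the force, the opening and the grip force at its end, in the units of the state.
- r.state(): the state, without advancing time (a new reading comes with each control period).
- cams.camera(name): name is "side" or "top"; returns a dict with "color" (400x640x3 uint8, blue, green, red), "fx", "fy", "cx", "cy" (pixels), "R" (3x3) and "t" (3): a world point X has camera coordinates R X + t. Camera axes: x right, y down, z forward; pixel columns grow to the right and rows downward; lengths in m; the calibration is good to about 2 mm. A picture is of the moment at which its call begins. There is no depth.
- job.hand_in(): hands the job in; it is judged then, once.
The state is a dict: "time_s": time; "q": joint angles; "joint_vel": joint speeds; "joint_efforts": joint torques, N m; "eef_pos": TCP position; "ee_rot": TCP orientation; "wrist_force": force on the tool from outside, world axes, zero at the start; "torque": the same for the moment, N m; "gripper_width": finger opening in m; "gripper_force": force on a finger pad.
Only numpy, scipy, OpenCV 4.12 (cv2) and the standard library are available. Lean on these libraries where they do the work, as an engineer would, in place of code of your own. Each camera call takes 0.05 s, during which the arm holds its last target. There are 200 camera calls.

## Working session

There is one attempt and no reset: what is moved stays moved. The work goes in short steps, Python scripts to look and compute and a tool call to move; the robot and the scene stay as the last step left them, time stands still between calls to the robot, and variables do not carry over. Pictures are saved under pics/ and viewed, at most 10 in all, crops included, and the job is handed in when it is done.

Besides the shell and the picture viewer there is one more tool, called after "Request:" by a JSON object that holds its "fn" and its "kwargs", one argument or row to a line. apply_moves: Moves the arm, as the interface text tells. Its arguments: {"type":"object","properties":{"commands":{"type":"array","items":{"type":"object","properties":{"rotation":{"type":"array","items":{"type":"number"}},"linear":{"type":"array","items":{"type":"number"}},"hand":{"type":"number"}}}},"grip_force":{"type":"number"}},"required":["commands"]}

```bash
mkdir -p pics; ls; python3 - <<'E'
from workcell import r,cams,job
import cv2
print(r.state())
for n in("side","top"):
    c=cams.camera(n); cv2.imwrite(f"pics/{n}0.png",c["color"]); print(n,c["fx"],c["fy"],c["cx"],c["cy"],c["R"],c["t"])
E
```

```text
pics
{'time_s': 0.0, 'q': array([-1.1605183 ,  0.61591566, -0.01258981,  1.4248385 ,  0.00807518,
        1.10336859, -0.04039195]), 'joint_vel': array([-0.00018214, -0.00071708,  0.00025622, -0.00088637, -0.00013599,
       -0.00096705, -0.00046613]), 'joint_efforts': array([ 1.22044971e-04, -4.58934510e+01,  2.09171190e-01, -1.65743136e+01,
       -6.10403577e-02,  2.05934071e-02,  2.50036537e-04]), 'eef_pos': array([0.27464176, 0.58829228, 0.21750354]), 'ee_rot': array([-2.55478170e-04,  2.16636899e-01,  9.76251461e-01, -1.21358289e-03]), 'wrist_force': array([-0.14556275,  0.24392632,  0.64283354]), 'torque': array([ 0.04612511, -0.03496937,  0.08283522]), 'gripper_force': 0.0, 'gripper_width': 0.09272333226263814}
side 406.6136232823412 406.6136232823412 311.52165513532185 204.09012669866593 [[-0.99283471 -0.11882097  0.01268128]
 [-0.09604544  0.73035156 -0.67628535]
 [ 0.07109509 -0.67265755 -0.73653059]] [0.59886905 0.06337624 1.09999611]
top 405.3064742527564 405.3064742527564 317.18898175057143 200.25211249051017 [[-0.02636179 -0.99933343  0.02525376]
 [-0.99467109  0.02370322 -0.1003373 ]
 [ 0.09967182 -0.02776425 -0.99463293]] [0.14164044 0.62332996 1.05553875]
```

View pics/side0.png

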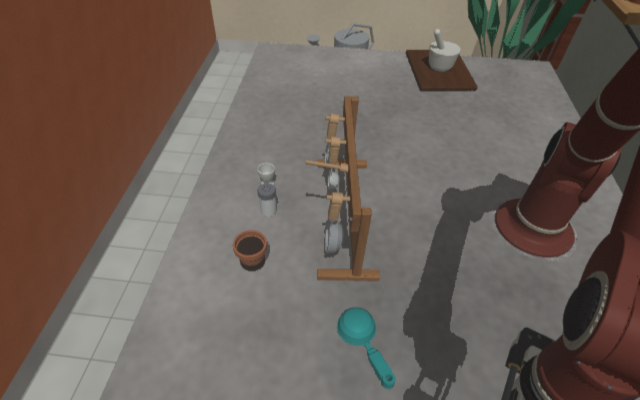

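View pics/top0.png

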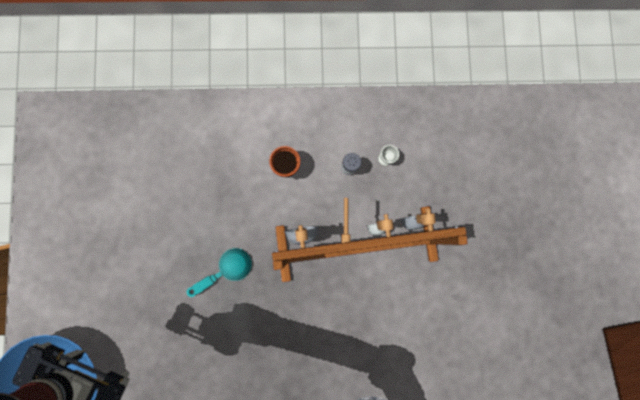

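Side: rack with rail from (350,97) to (365,210), pieces at (335,120), (335,142), (340,200), long dowel tip (308,163). The turquoise look-alike lies at (360,330). Top: rail runs from (273,257) to (467,237), with the long dowel at (346,200–238). Next, enlarged crops.

```bash
python3 - <<'E'
import cv2
a=cv2.imread("pics/top0.png")[145:285,260:480]; b=cv2.imread("pics/side0.png")[85:290,225:385]
cv2.imwrite("pics/topc.png",cv2.resize(a,None,fx=3.6,fy=3.6,interpolation=cv2.INTER_CUBIC))
cv2.imwrite("pics/sidec.png",cv2.resize(b,None,fx=2.9,fy=2.9,interpolation=cv2.INTER_CUBIC))
E
```

```text
(no output)
```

View pics/topc.png

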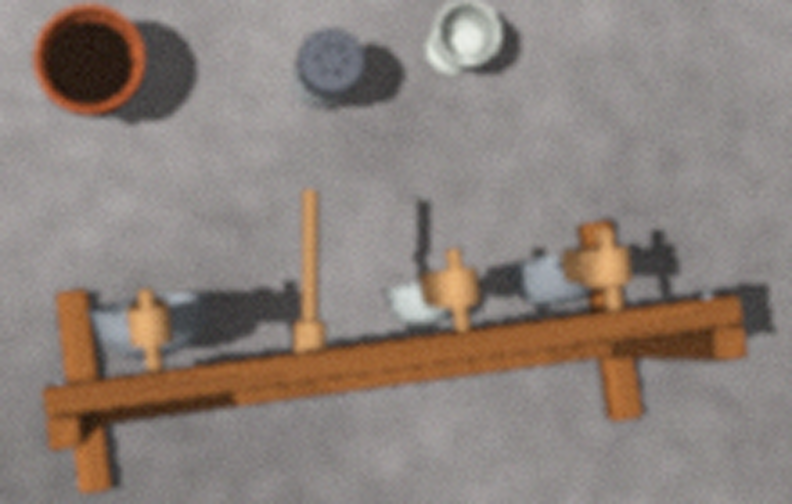

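View pics/sidec.png

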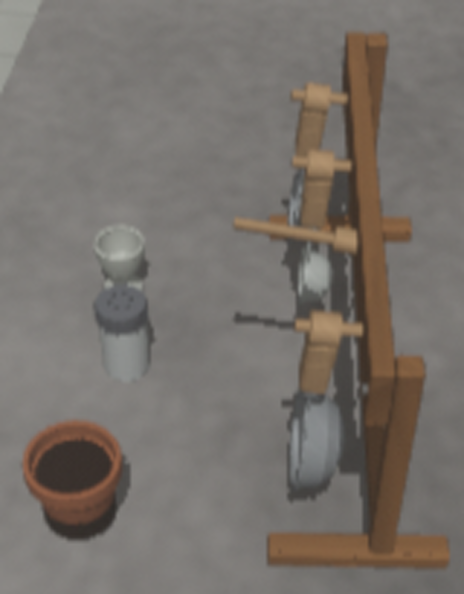

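```bash
cat > h.py <<'E'
import numpy as np,cv2
from workcell import r,cams,job
from scipy.optimize import least_squares
def cal(n): 
    c=cams.camera(n); return c
def proj(c,X):
    p=np.atleast_2d(X)@c["R"].T+c["t"]; return np.c_[c["fx"]*p[:,0]/p[:,2]+c["cx"],c["fy"]*p[:,1]/p[:,2]+c["cy"]]
def Rz(a): return np.array([[np.cos(a),-np.sin(a),0],[np.sin(a),np.cos(a),0],[0,0,1]])
E
python3 - <<'E'
from h import *
T,S=cal("top"),cal("side")
ct=lambda p:np.array(p)/3.6+[260,145]
cs=lambda p:np.array(p)/2.9+[225,85]
L=.05
def pts(p):
    x,y,a,s=p; R=Rz(a); o=np.array([x,y,0])
    tip=lambda yy,l,s:np.array([0,yy,.215])+l*np.array([np.cos(.07)*np.cos(s),np.cos(.07)*np.sin(s),np.sin(.07)])
    P=np.array([tip(.1425,L,0),tip(-.0475,L,0),tip(-.1425,L,0),tip(.0475,.098,s),[0,.21,.243],[0,-.21,.243]])
    return P@R.T+o
mt=ct([[147,292],[454,251],[604,229],[309,191],[45,390],[740,298]])
ms=cs([[299,326],[297,162],[294,96],[237,224]])
def f(p):
    P=pts(p); return np.r_[(proj(T,P)-mt).ravel(),(proj(S,P[[0,1,2,3]])-ms).ravel()]
s=least_squares(f,[.6,0,.1,-.1]); print(s.x,s.fun.round(1).tolist())
x,y,a,sw=s.x
np.save("rack.npy",s.x)
# overlay rims
R=Rz(a);o=np.array([x,y,0])
for c,n,cr,k in((T,"top",(145,285,260,480),3.6),(S,"side",(85,290,225,385),2.9)):
    im=cv2.imread(f"pics/{n}0.png")[cr[0]:cr[1],cr[2]:cr[3]]; im=cv2.resize(im,None,fx=k,fy=k,interpolation=cv2.INTER_CUBIC)
    for yy,w in((.1425,.084),(-.0475,.05),(-.0475,.066),(-.1425,.05),(-.1425,.066)):
        t=np.linspace(0,6.28,60); sw5=.087
        P=np.c_[.027+.13*np.sin(sw5)+w/2*np.cos(t)*np.sin(sw5)*-1, yy+w/2*np.sin(t), .212-.13*np.cos(sw5)+w/2*np.cos(t)*np.cos(sw5)]@R.T+o
        q=((proj(c,P)-[cr[2],cr[0]])*k).astype(int)
        cv2.polylines(im,[q],True,{.084:(0,0,255),.05:(0,255,0),.066:(255,0,255)}[w],1)
    cv2.imwrite(f"pics/{n}o.png",im)
a_=cv2.imread("pics/topo.png");b=cv2.imread("pics/sideo.png")
cv2.imwrite("pics/ov.png",np.hstack([a_[150:400,:480][:, :0],cv2.resize(a_[150:400,340:700],(430,299)) if 0 else cv2.copyMakeBorder(a_[180:400,340:700],0,380,0,0,cv2.BORDER_CONSTANT),b[:594,:][:600].copy() if b.shape[0]==600 else cv2.copyMakeBorder(b[:600],0,max(0,600-b.shape[0]),0,0,cv2.BORDER_CONSTANT)[:600,:440]]))
E
```

```text
[ 0.51676144  0.02175527  0.10624445 -0.11916963] [-0.1, 0.2, -0.0, 0.3, 0.5, 0.8, 0.2, 0.6, -0.6, 0.2, 0.5, -0.4, -0.5, 0.0, -0.9, 0.2, -0.3, -0.1, -0.2, 0.2]Traceback (most recent call last):
  File "<stdin>", line 29, in <module>
    return _nx.concatenate(arrs, 1, dtype=dtype, casting=casting)
           ~~~~~~~~~~~~~~~^^^^^^^^^^^^^^^^^^^^^^^^^^^^^^^^^^^^^^^
ValueError: all the input array dimensions except for the concatenation axis must match exactly, but along dimension 0, the array at index 0 has size 250 and the array at index 1 has size 600
```

```bash
python3 - <<'E'
import cv2,numpy as np
a=cv2.imread("pics/topo.png")[200:380,360:700];b=cv2.imread("pics/sideo.png")
z=np.zeros((b.shape[0],800,3),np.uint8); z[:180,:340]=a; z[:,340:340+b.shape[1]]=b[:,:460]
cv2.imwrite("pics/ov.png",z[:600])
E
```

```text
(no output)
```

View pics/ov.png

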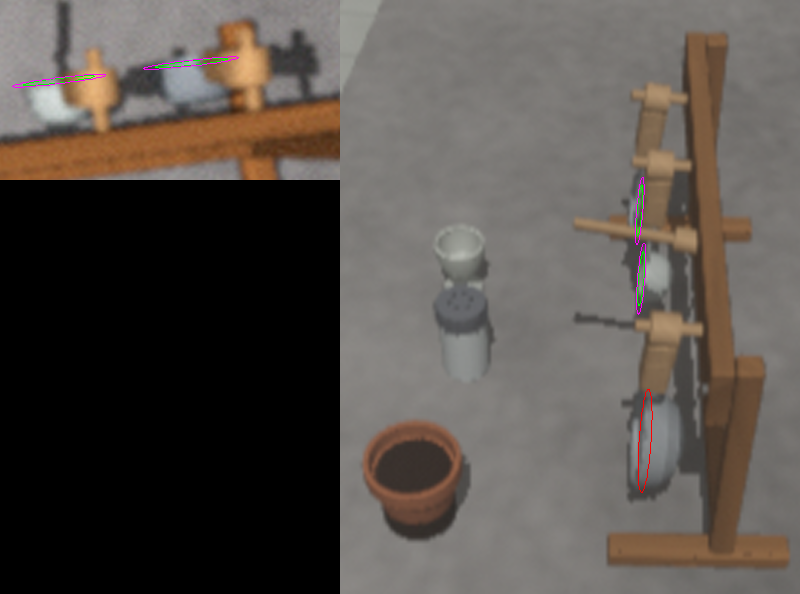

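The overlay agrees with the rack fit. Big ladle is at top crop (150,325), y=+142.5. The whitish strainer is at (452,285), y=-47.5, and its rim fits the 50 mm circle. The smaller steel-blue ladle is at (598,265), y=-142.5. The turquoise look-alike lies on the table and is excluded.

```bash
cat >> h.py <<'E'
X0,Y0,YAW,SW=np.load("rack.npy")
O=np.array([X0,Y0,0])
def unproj(c,px,z):
    d=c["R"].T@np.array([(px[0]-c["cx"])/c["fx"],(px[1]-c["cy"])/c["fy"],1]); o=-c["R"].T@c["t"]
    return o+d*(z-o[2])/d[2]
def rk(p): return Rz(YAW).T@(np.array(p)-O)
def W(p): return Rz(YAW)@np.array(p)+O
def st():
    s=r.state(); from scipy.spatial.transform import Rotation as Q
    q=np.array(s["ee_rot"]); M=Q.from_quat(q[[1,2,3,0]]).as_matrix()
    return s,np.array(s["eef_pos"]),np.arctan2(-M[0,1],M[1,1]),M
def show(target=None,yaw=None):
    s,p,a,M=st(); print("t",round(s["time_s"],2),"p",p.round(4),"yaw",round(a,3),"zdir",M[:,2].round(3),"rack mm",(rk(p)*1e3).round(1),"F",s["wrist_force"].round(1),"T",s["torque"].round(2),"w",round(s["gripper_width"]*1e3,1),"gf",round(s["gripper_force"],1))
    if target is not None: print("delta cm",((np.array(target)-p)*100).round(2),"dyaw",round(yaw-a,3))
E
python3 - <<'E'
from h import *
T=cal("top")
for p in((150,326),(452,285),(598,265),(90,58),(330,60),(470,33)):
    z={(90,58):.08,(330,60):.088,(470,33):.063}.get(p,.226)
    print(p,(rk(unproj(T,np.array(p)/3.6+[260,145],z))*1e3).round(1))
show(W([.027,.1425,.30]),YAW)
print("long root",W([0,.0475,.215]),"world yaw",YAW+SW)
E
```

```text
(150, 326) [ 29.5 143.1 226. ]
(452, 285) [ 29.9 -41.8 226. ]
(598, 265) [  30.2 -132.3  226. ]
(90, 58) [226.5 162.6  80. ]
(330, 60) [201.7  -6.6  88. ]
(470, 33) [ 213.1 -114.8   63. ]
t 0.25 p [0.2748 0.5887 0.2181] yaw -0.437 zdir [-0.001 -0.001 -1.   ] rack mm [-180.5  589.4  218.1] F [0.3 0.9 0.5] T [-0.04 -0.    0.  ] w 93.4 gf 0.0
delta cm [ 25.37 -42.23   8.19] dyaw 0.543
long root [0.51172431 0.06898743 0.215     ] world yaw -0.012925181091914248
```

Request:
{"fn": "apply_moves", "kwargs": {
  "commands": [
    {"linear": [0,0,2.5],"rotation": [0,0,0],"hand": 0.6},
    {"linear": [0,0,3],"rotation": [0,0,0],"hand": 0.6},
    {"linear": [0.5,-0.8,2.5],"rotation": [0,0,0],"hand": 0.6},
    {"linear": [1.2,-2,0.2],"rotation": [0,0,0.09],"hand": 0.6},
    {"linear": [1.7,-2.8,0],"rotation": [0,0,0.09],"hand": 0.6},
    {"linear": [1.7,-2.8,0],"rotation": [0,0,0.09],"hand": 0.6},
    {"linear": [1.7,-2.8,0],"rotation": [0,0,0.09],"hand": 0.6},
    {"linear": [1.7,-2.8,0],"rotation": [0,0,0.09],"hand": 0.6},
    {"linear": [1.7,-2.8,0],"rotation": [0,0,0.09],"hand": 0.6},
    {"linear": [1.7,-2.8,0],"rotation": [0,0,0],"hand": 0.6}
  ]
}}

```text
time_s: 1.08
eef_pos: [0.3946, 0.3913, 0.3006]
ee_rot: [-0.0, -0.053, 0.999, -0.0]
wrist_force: [0.7, 2.2, 0.4]
gripper_width: 0.0563
gripper_force: 0.0
```

Request:
{"fn": "apply_moves", "kwargs": {
  "commands": [
    {"linear": [1.7,-2.8,0],"rotation": [0,0,0],"hand": 0.6},
    {"linear": [1.7,-2.8,0],"rotation": [0,0,0],"hand": 0.6},
    {"linear": [1.7,-2.8,0],"rotation": [0,0,0],"hand": 0.6},
    {"linear": [1.7,-2.8,0],"rotation": [0,0,0],"hand": 0.6},
    {"linear": [1.7,-2.8,0],"rotation": [0,0,0],"hand": 0.6},
    {"linear": [1.7,-2.8,0],"rotation": [0,0,0],"hand": 0.6},
    {"linear": [1.7,-2.8,0],"rotation": [0,0,0],"hand": 0.6},
    {"linear": [1.2,-2.0,0],"rotation": [0,0,0],"hand": 0.6},
    {"linear": [0.4,-0.7,0],"rotation": [0,0,0],"hand": 0.6},
    {"linear": [0,0,0],"rotation": [0,0,0],"hand": 0.6}
  ]
}}

```text
time_s: 1.92
eef_pos: [0.5298, 0.1675, 0.3004]
ee_rot: [-0.0, -0.049, 0.999, -0.001]
wrist_force: [0.1, 0.2, -0.2]
gripper_width: 0.0557
gripper_force: 0.0
```

```bash
python3 - <<'E'
from h import *
show(W([.028,.1425,.190]),YAW)
E
```

```text
t 1.92 p [0.5298 0.1675 0.3004] yaw 0.098 zdir [-0.    -0.001 -1.   ] rack mm [ 28.5 143.5 300.4] F [ 0.1  0.2 -0.2] T [0.02 0.01 0.01] w 55.7 gf 0.0
delta cm [ -0.03  -0.11 -11.04] dyaw 0.008
```

Request:
{"fn": "apply_moves", "kwargs": {
  "commands": [
    {"linear": [0,-0.1,-1.5],"rotation": [0,0,0.008],"hand": 0.6},
    {"linear": [0,0,-2.2],"rotation": [0,0,0],"hand": 0.6},
    {"linear": [0,0,-2.2],"rotation": [0,0,0],"hand": 0.6},
    {"linear": [0,0,-2.2],"rotation": [0,0,0],"hand": 0.6},
    {"linear": [0,0,-1.6],"rotation": [0,0,0],"hand": 0.6},
    {"linear": [0,0,-1.0],"rotation": [0,0,0],"hand": 0.6},
    {"linear": [0,0,-0.3],"rotation": [0,0,0],"hand": 0.5},
    {"linear": [0,0,0],"rotation": [0,0,0],"hand": 0.35},
    {"linear": [0,0,0],"rotation": [0,0,0],"hand": 0.2},
    {"linear": [0,0,0],"rotation": [0,0,0],"hand": 0.2}
  ],
  "grip_force": 6
}}

```text
time_s: 2.75
eef_pos: [0.5296, 0.1697, 0.1918]
ee_rot: [0.001, -0.056, 0.998, 0.0]
wrist_force: [0.4, 0.1, 0.1]
gripper_width: 0.0336
gripper_force: 0.0
```

```bash
python3 - <<'E'
from h import *
show(W([.028,.1425,.190]),YAW)
E
```

```text
t 2.75 p [0.5296 0.1697 0.1918] yaw 0.112 zdir [ 0.002  0.001 -1.   ] rack mm [ 28.4 145.7 191.8] F [0.4 0.1 0.1] T [ 0.06 -0.02  0.02] w 33.6 gf 0.0
delta cm [-0.01 -0.33 -0.18] dyaw -0.005
```

Request:
{"fn": "apply_moves", "kwargs": {
  "commands": [
    {"linear": [0,-0.1,-0.1],"rotation": [0,0,0],"hand": 0.3},
    {"linear": [0,-0.1,0],"rotation": [0,0,0],"hand": 0.2},
    {"linear": [0,0,0],"rotation": [0,0,0],"hand": 0.2},
    {"linear": [0,0,0],"rotation": [0,0,0],"hand": 0.2},
    {"linear": [0,0,0],"rotation": [0,0,0],"hand": 0.2}
  ],
  "grip_force": 6
}}

```text
time_s: 3.17
eef_pos: [0.5294, 0.1668, 0.1903]
ee_rot: [0.001, -0.055, 0.998, 0.0]
wrist_force: [-0.4, 0.2, 2.1]
gripper_width: 0.026
gripper_force: 6.0
```

```bash
python3 - <<'E'
from h import *
show(W([.028,.1425,.190]),YAW)
E
```

```text
t 3.17 p [0.5294 0.1668 0.1903] yaw 0.111 zdir [ 0.001  0.    -1.   ] rack mm [ 27.9 142.9 190.3] F [-0.4  0.2  2.1] T [-0.1   0.02  0.06] w 26.0 gf 6.0
delta cm [ 0.01 -0.04 -0.03] dyaw -0.005
```

Request:
{"fn": "apply_moves", "kwargs": {
  "commands": [
    {"linear": [0,0,0],"rotation": [0,0,0],"hand": 0.2},
    {"linear": [0,0,0],"rotation": [0,0,0],"hand": 0.2},
    {"linear": [0,0,0.1],"rotation": [0,0,0],"hand": 0.2},
    {"linear": [0,0,0.1],"rotation": [0,0,0],"hand": 0.2},
    {"linear": [0,0,0],"rotation": [0,0,0],"hand": 0.2}
  ],
  "grip_force": 35
}}

```text
time_s: 3.58
eef_pos: [0.5283, 0.1669, 0.191]
ee_rot: [-0.001, -0.056, 0.998, -0.0]
wrist_force: [0.1, -0.1, -1.1]
gripper_width: 0.0262
gripper_force: 35.0
```

```bash
python3 - <<'E'
from h import *
show(W([.028,.1425,.192]),YAW)
d=W([1,0,.07])-O;print(d)
E
```

```text
t 3.58 p [0.5283 0.1669 0.191 ] yaw 0.111 zdir [-0.002 -0.    -1.   ] rack mm [ 26.8 143.1 191. ] F [ 0.1 -0.1 -1.1] T [ 0.04  0.   -0.04] w 26.2 gf 35.0
delta cm [ 0.12 -0.05  0.1 ] dyaw -0.005
[0.99436137 0.10604468 0.07      ]
```

Request:
{"fn": "apply_moves", "kwargs": {
  "commands": [
    {"linear": [0.4,0.04,0.05],"rotation": [0,0,0],"hand": 0.2},
    {"linear": [0.7,0.07,0.05],"rotation": [0,0,0],"hand": 0.2},
    {"linear": [0.8,0.085,0.056],"rotation": [0,0,0],"hand": 0.2},
    {"linear": [0.8,0.085,0.056],"rotation": [0,0,0],"hand": 0.2},
    {"linear": [0.8,0.085,0.056],"rotation": [0,0,0],"hand": 0.2},
    {"linear": [0.8,0.085,0.056],"rotation": [0,0,0],"hand": 0.2},
    {"linear": [0.6,0.06,0.04],"rotation": [0,0,0],"hand": 0.2},
    {"linear": [0.3,0.03,0.02],"rotation": [0,0,0],"hand": 0.2},
    {"linear": [0,0,0],"rotation": [0,0,0],"hand": 0.2}
  ],
  "grip_force": 35
}}

```text
time_s: 4.33
eef_pos: [0.5817, 0.1723, 0.1953]
ee_rot: [0.0, -0.055, 0.998, -0.0]
wrist_force: [-0.2, -0.8, -0.4]
gripper_width: 0.0262
gripper_force: 35.0
```

```bash
python3 - <<'E'
from h import *
print(.047*0)
def LD(s): # point on long dowel axis, distance s
    return W(np.array([0,.0475,.215])+s*np.array([np.cos(.07)*np.cos(SW),np.cos(.07)*np.sin(SW),np.sin(.07)]))
show(LD(.120)+[0,0,-.025],YAW+SW)
print(LD(.12),rk(LD(.12)))
E
```

```text
0.0
t 4.33 p [0.5817 0.1723 0.1953] yaw 0.111 zdir [ 0. -0. -1.] rack mm [ 80.6 142.8 195.3] F [-0.2 -0.8 -0.4] T [0.03 0.01 0.04] w 26.2 gf 35.0
delta cm [  4.97 -10.49   0.31] dyaw -0.124
[0.63142043 0.06744025 0.22339314] [0.11885713 0.03326841 0.22339314]
```

Request:
{"fn": "apply_moves", "kwargs": {
  "commands": [
    {"linear": [1.2,0,0.05],"rotation": [0,0,0],"hand": 0.2},
    {"linear": [2.0,0,0.1],"rotation": [0,0,-0.03],"hand": 0.2},
    {"linear": [1.4,-0.8,0.1],"rotation": [0,0,-0.04],"hand": 0.2},
    {"linear": [0.4,-1.8,0.05],"rotation": [0,0,-0.034],"hand": 0.2},
    {"linear": [0,-2.4,0],"rotation": [0,0,-0.02],"hand": 0.2},
    {"linear": [0,-2.4,0],"rotation": [0,0,0],"hand": 0.2},
    {"linear": [0,-2.0,0],"rotation": [0,0,0],"hand": 0.2},
    {"linear": [0,-0.9,0],"rotation": [0,0,0],"hand": 0.2},
    {"linear": [0,-0.2,0],"rotation": [0,0,0],"hand": 0.2},
    {"linear": [0,0,0],"rotation": [0,0,0],"hand": 0.2}
  ],
  "grip_force": 35
}}

```text
time_s: 5.17
eef_pos: [0.6305, 0.067, 0.1986]
ee_rot: [-0.0, 0.007, 1.0, 0.0]
wrist_force: [-0.2, 0.5, -1.1]
gripper_width: 0.0255
gripper_force: 35.0
```

```bash
cat >> h.py <<'E'
def LD(s):
    return W(np.array([0,.0475,.215])+s*np.array([np.cos(.07)*np.cos(SW),np.cos(.07)*np.sin(SW),np.sin(.07)]))
def crops(name,cen):
    out=[]
    for n in("side","top"):
        c=cams.camera(n); u,v=proj(c,cen)[0].astype(int); u=min(max(u,50),590);v=min(max(v,60),340); x0,y0=u-50,v-60
        im=cv2.resize(c["color"][y0:y0+120,x0:x0+100],None,fx=4,fy=4,interpolation=cv2.INTER_CUBIC); out.append(im); print(n,"crop origin",x0,y0,"x4")
    cv2.imwrite(name,np.hstack(out))
E
python3 - <<'E'
from h import *
show(LD(.120)+[0,0,-.025],YAW+SW)
crops("pics/l1.png",LD(.1))
E
```

```text
t 5.17 p [0.6305 0.067  0.1986] yaw -0.014 zdir [-0.     0.001 -1.   ] rack mm [117.9  32.9 198.6] F [-0.2  0.5 -1.1] T [0.12 0.01 0.01] w 25.5 gf 35.0
delta cm [ 0.09  0.05 -0.02] dyaw 0.001
side crop origin 255 102 x4
top crop origin 295 137 x4
```

View pics/l1.png

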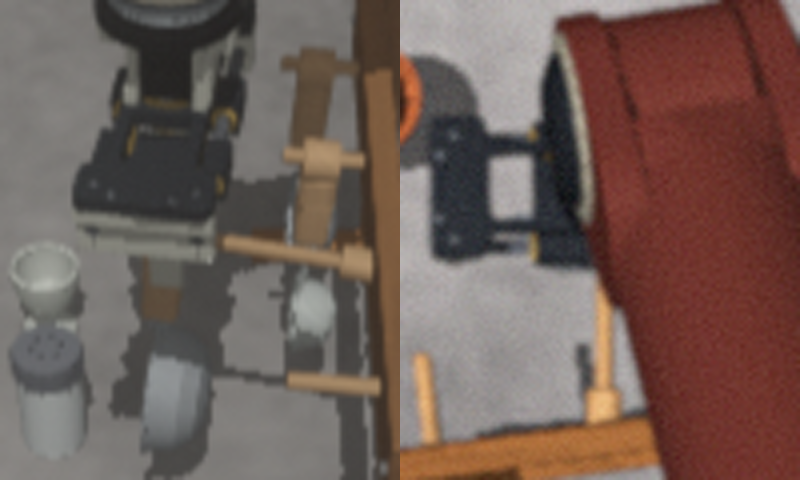

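Side crop: the ladle is held upright at (165,285), bowl at (170,390), and the long dowel's tip is at (225,242). The bore itself is hidden, so I'll feel my way on.

Request:
{"fn": "apply_moves", "kwargs": {
  "commands": [
    {"linear": [-0.4,0.03,-0.05],"rotation": [0,0,0],"hand": 0.2},
    {"linear": [-0.5,0.03,-0.03],"rotation": [0,0,0],"hand": 0.2},
    {"linear": [-0.2,0,-0.02],"rotation": [0,0,0],"hand": 0.2},
    {"linear": [-0.1,0,-0.01],"rotation": [0,0,0],"hand": 0.2},
    {"linear": [-0.1,0,-0.01],"rotation": [0,0,0],"hand": 0.2},
    {"linear": [0,0,0],"rotation": [0,0,0],"hand": 0.2}
  ]
}}

```text
time_s: 5.77
eef_pos: [0.6178, 0.0681, 0.1974]
ee_rot: [-0.0, 0.006, 1.0, -0.0]
wrist_force: [-1.0, 0.2, -2.3]
gripper_width: 0.0257
gripper_force: 35.0
```

Request:
{"fn": "apply_moves", "kwargs": {
  "commands": [
    {"linear": [-0.1,0,-0.01],"rotation": [0,0,0],"hand": 0.2},
    {"linear": [-0.1,0,-0.01],"rotation": [0,0,0],"hand": 0.2},
    {"linear": [0,0,0],"rotation": [0,0,0],"hand": 0.2}
  ]
}}

```text
time_s: 6.02
eef_pos: [0.6158, 0.0679, 0.1971]
ee_rot: [-0.0, 0.006, 1.0, -0.0]
wrist_force: [0.2, 0.6, -1.4]
gripper_width: 0.0254
gripper_force: 35.0
```

```bash
python3 - <<'E'
from h import *
show(LD(.105)+[0,0,-.025],YAW+SW)
E
```

```text
t 6.02 p [0.6158 0.0679 0.1971] yaw -0.013 zdir [-0. -0. -1.] rack mm [103.4  35.4 197.1] F [ 0.2  0.6 -1.4] T [ 0.06 -0.01  0.01] w 25.4 gf 35.0
delta cm [ 0.07 -0.03  0.03] dyaw -0.0
```

Request:
{"fn": "apply_moves", "kwargs": {
  "commands": [
    {"linear": [-0.15,0,-0.01],"rotation": [0,0,0],"hand": 0.2},
    {"linear": [-0.15,0,-0.01],"rotation": [0,0,0],"hand": 0.2},
    {"linear": [-0.1,0,-0.01],"rotation": [0,0,0],"hand": 0.2},
    {"linear": [0,0,0],"rotation": [0,0,0],"hand": 0.2}
  ]
}}

```text
time_s: 6.35
eef_pos: [0.6117, 0.068, 0.1968]
ee_rot: [-0.0, 0.006, 1.0, -0.0]
wrist_force: [0.3, 1.4, -2.0]
gripper_width: 0.0259
gripper_force: 35.0
```

Request:
{"fn": "apply_moves", "kwargs": {
  "commands": [
    {"linear": [-0.2,0,-0.01],"rotation": [0,0,0],"hand": 0.2},
    {"linear": [-0.2,0,-0.02],"rotation": [0,0,0],"hand": 0.2},
    {"linear": [-0.2,0,-0.01],"rotation": [0,0,0],"hand": 0.2},
    {"linear": [0,0,0],"rotation": [0,0,0],"hand": 0.2}
  ]
}}

```text
time_s: 6.68
eef_pos: [0.6054, 0.068, 0.1964]
ee_rot: [-0.0, 0.006, 1.0, -0.0]
wrist_force: [0.4, 0.1, -1.2]
gripper_width: 0.026
gripper_force: 35.0
```

```bash
python3 - <<'E'
from h import *
show(LD(.095)+[0,0,-.025],YAW+SW)
E
```

```text
t 6.68 p [0.6054 0.068  0.1964] yaw -0.013 zdir [-0.001 -0.    -1.   ] rack mm [ 93.   36.6 196.4] F [ 0.4  0.1 -1.2] T [ 0.07 -0.04  0.01] w 26.0 gf 35.0
delta cm [ 0.11 -0.03  0.03] dyaw -0.0
```

Request:
{"fn": "apply_moves", "kwargs": {
  "commands": [
    {"linear": [-0.4,0,-0.03],"rotation": [0,0,0],"hand": 0.2},
    {"linear": [-0.5,0.01,-0.035],"rotation": [0,0,0],"hand": 0.2},
    {"linear": [-0.5,0.01,-0.035],"rotation": [0,0,0],"hand": 0.2},
    {"linear": [-0.5,0.01,-0.035],"rotation": [0,0,0],"hand": 0.2},
    {"linear": [-0.1,0,-0.01],"rotation": [0,0,0],"hand": 0.2}
  ]
}}

```text
time_s: 7.1
eef_pos: [0.5847, 0.0684, 0.1949]
ee_rot: [-0.001, 0.006, 1.0, -0.0]
wrist_force: [0.1, 0.7, -1.9]
gripper_width: 0.0255
gripper_force: 35.0
```

Request:
{"fn": "apply_moves", "kwargs": {
  "commands": [
    {"linear": [-0.4,0,-0.03],"rotation": [0,0,0],"hand": 0.2},
    {"linear": [-0.5,0.01,-0.035],"rotation": [0,0,0],"hand": 0.2},
    {"linear": [-0.5,0.01,-0.035],"rotation": [0,0,0],"hand": 0.2},
    {"linear": [-0.5,0.01,-0.035],"rotation": [0,0,0],"hand": 0.2},
    {"linear": [-0.1,0,-0.01],"rotation": [0,0,0],"hand": 0.2}
  ]
}}

```text
time_s: 7.52
eef_pos: [0.5647, 0.0686, 0.1934]
ee_rot: [-0.001, 0.006, 1.0, -0.0]
wrist_force: [-0.9, 0.5, -2.0]
gripper_width: 0.026
gripper_force: 35.0
```

```bash
python3 - <<'E'
from h import *
show(LD(.035)+[0,0,-.025],YAW+SW)
E
```

```text
t 7.52 p [0.5647 0.0686 0.1934] yaw -0.013 zdir [-0.001 -0.    -1.   ] rack mm [ 52.7  41.5 193.4] F [-0.9  0.5 -2. ] T [ 0.03  0.01 -0.01] w 26.0 gf 35.0
delta cm [-1.81 -0.01 -0.1 ] dyaw -0.0
```

Request:
{"fn": "apply_moves", "kwargs": {
  "commands": [
    {"linear": [-0.4,0,-0.03],"rotation": [0,0,0],"hand": 0.2},
    {"linear": [-0.5,0.01,-0.035],"rotation": [0,0,0],"hand": 0.2},
    {"linear": [-0.5,0.01,-0.035],"rotation": [0,0,0],"hand": 0.2},
    {"linear": [-0.3,0,-0.02],"rotation": [0,0,0],"hand": 0.2},
    {"linear": [-0.1,0,-0.01],"rotation": [0,0,0],"hand": 0.2},
    {"linear": [0,0,0],"rotation": [0,0,0],"hand": 0.2}
  ]
}}

```text
time_s: 8.02
eef_pos: [0.5477, 0.0688, 0.1923]
ee_rot: [-0.0, 0.006, 1.0, -0.0]
wrist_force: [-1.2, 0.2, -1.4]
gripper_width: 0.0255
gripper_force: 35.0
```

Request:
{"fn": "apply_moves", "kwargs": {
  "commands": [
    {"linear": [-0.1,0,-0.01],"rotation": [0,0,0],"hand": 0.2},
    {"linear": [-0.1,0,-0.01],"rotation": [0,0,0],"hand": 0.2},
    {"linear": [-0.1,0,-0.01],"rotation": [0,0,0],"hand": 0.2},
    {"linear": [0,0,0],"rotation": [0,0,0],"hand": 0.2}
  ]
}}

```text
time_s: 8.35
eef_pos: [0.5448, 0.0687, 0.1918]
ee_rot: [-0.0, 0.006, 1.0, -0.0]
wrist_force: [-0.5, 0.6, -1.8]
gripper_width: 0.0256
gripper_force: 35.0
```

Request:
{"fn": "apply_moves", "kwargs": {
  "commands": [
    {"linear": [-0.1,0,-0.01],"rotation": [0,0,0],"hand": 0.2},
    {"linear": [-0.1,0,-0.01],"rotation": [0,0,0],"hand": 0.2},
    {"linear": [0,0,0],"rotation": [0,0,0],"hand": 0.2}
  ]
}}

```text
time_s: 8.6
eef_pos: [0.5427, 0.0687, 0.1916]
ee_rot: [-0.0, 0.006, 1.0, -0.0]
wrist_force: [-0.4, 1.3, -1.0]
gripper_width: 0.0258
gripper_force: 35.0
```

```bash
python3 - <<'E'
from h import *
show(LD(.029)+[0,0,-.025],YAW+SW)
E
```

```text
t 8.6 p [0.5427 0.0687 0.1916] yaw -0.013 zdir [-0. -0. -1.] rack mm [ 30.8  44.  191.6] F [-0.4  1.3 -1. ] T [-0.02 -0.05 -0.  ] w 25.8 gf 35.0
delta cm [-0.2  -0.01  0.04] dyaw -0.0
```

Request:
{"fn": "apply_moves", "kwargs": {
  "commands": [
    {"linear": [-0.1,0,-0.01],"rotation": [0,0,0],"hand": 0.2},
    {"linear": [-0.1,0,0],"rotation": [0,0,0],"hand": 0.2},
    {"linear": [0,0,0],"rotation": [0,0,0],"hand": 0.2}
  ]
}}

```text
time_s: 8.85
eef_pos: [0.5408, 0.0688, 0.1916]
ee_rot: [-0.0, 0.006, 1.0, -0.0]
wrist_force: [0.8, 0.9, -1.1]
gripper_width: 0.0257
gripper_force: 35.0
```

Request:
{"fn": "apply_moves", "kwargs": {
  "commands": [
    {"linear": [-0.1,0,-0.01],"rotation": [0,0,0],"hand": 0.2},
    {"linear": [0,0,0],"rotation": [0,0,0],"hand": 0.2}
  ]
}}

```text
time_s: 9.02
eef_pos: [0.5407, 0.0687, 0.1917]
ee_rot: [0.001, 0.006, 1.0, 0.0]
wrist_force: [2.5, 0.5, -2.5]
gripper_width: 0.0256
gripper_force: 35.0
```

```bash
python3 - <<'E'
from h import *
show(LD(.029)+[0,0,-.025],YAW+SW)
E
```

```text
t 9.02 p [0.5407 0.0687 0.1917] yaw -0.013 zdir [ 0.002  0.    -1.   ] rack mm [ 28.8  44.2 191.7] F [ 2.5  0.5 -2.5] T [ 0.04 -0.42 -0.07] w 25.6 gf 35.0
delta cm [-0.01 -0.01  0.04] dyaw -0.0
```

Request:
{"fn": "apply_moves", "kwargs": {
  "commands": [
    {"linear": [-0.1,0,0],"rotation": [0,0,0],"hand": 0.2},
    {"linear": [0,0,-0.1],"rotation": [0,0,0],"hand": 0.2},
    {"linear": [0,0,-0.08],"rotation": [0,0,0],"hand": 0.2},
    {"linear": [0,0,0],"rotation": [0,0,0],"hand": 0.2}
  ]
}}

```text
time_s: 9.35
eef_pos: [0.5408, 0.0689, 0.1906]
ee_rot: [0.002, 0.006, 1.0, 0.0]
wrist_force: [5.0, -0.3, 0.9]
gripper_width: 0.0259
gripper_force: 35.0
```

```bash
python3 - <<'E'
from h import *
show()
E
```

```text
t 9.35 p [0.5408 0.0689 0.1906] yaw -0.013 zdir [ 0.004  0.    -1.   ] rack mm [ 28.9  44.3 190.6] F [ 5.  -0.3  0.9] T [ 0.07 -1.1  -0.08] w 25.9 gf 35.0
```

Request:
{"fn": "apply_moves", "kwargs": {
  "commands": [
    {"linear": [0,0,0],"rotation": [0,0,0],"hand": 0.32},
    {"linear": [0,0,0],"rotation": [0,0,0],"hand": 0.4},
    {"linear": [0,0,0],"rotation": [0,0,0],"hand": 0.5},
    {"linear": [0.1,0,0.1],"rotation": [0,0,0],"hand": 0.6},
    {"linear": [0,0,1],"rotation": [0,0,0],"hand": 0.6},
    {"linear": [0,0,2],"rotation": [0,0,0],"hand": 0.6},
    {"linear": [0,0,2.5],"rotation": [0,0,0],"hand": 0.6},
    {"linear": [0,0,2.5],"rotation": [0,0,0],"hand": 0.6},
    {"linear": [0,0,2.5],"rotation": [0,0,0],"hand": 0.6},
    {"linear": [0,0,0.5],"rotation": [0,0,0],"hand": 0.6}
  ],
  "grip_force": 6
}}

```text
time_s: 10.18
eef_pos: [0.5419, 0.0691, 0.3058]
ee_rot: [0.004, 0.006, 1.0, 0.001]
wrist_force: [-0.2, -0.1, 0.3]
gripper_width: 0.0559
gripper_force: 0.0
```

```bash
python3 - <<'E'
from h import *
show(W([.028,-.1425,.30]),YAW)
E
```

```text
t 10.18 p [0.5419 0.0691 0.3058] yaw -0.013 zdir [ 0.008  0.001 -1.   ] rack mm [ 30.   44.4 305.8] F [-0.2 -0.1  0.3] T [-0.03 -0.08  0.  ] w 55.9 gf 0.0
delta cm [  1.78 -18.61  -0.58] dyaw 0.119
```

Request:
{"fn": "apply_moves", "kwargs": {
  "commands": [
    {"linear": [0.1,-1.2,0],"rotation": [0,0.008,0.03],"hand": 0.6},
    {"linear": [0.2,-2.5,-0.1],"rotation": [0,0,0.03],"hand": 0.6},
    {"linear": [0.3,-3,-0.1],"rotation": [0,0,0.03],"hand": 0.6},
    {"linear": [0.3,-3,-0.1],"rotation": [0,0,0.03],"hand": 0.6},
    {"linear": [0.3,-3,-0.1],"rotation": [0,0,0],"hand": 0.6},
    {"linear": [0.3,-3,-0.1],"rotation": [0,0,0],"hand": 0.6},
    {"linear": [0.2,-2,-0.1],"rotation": [0,0,0],"hand": 0.6},
    {"linear": [0.1,-0.9,0],"rotation": [0,0,0],"hand": 0.6},
    {"linear": [0,0,0],"rotation": [0,0,0],"hand": 0.6},
    {"linear": [0,0,0],"rotation": [0,0,0],"hand": 0.6}
  ]
}}

```text
time_s: 11.02
eef_pos: [0.5578, -0.116, 0.2945]
ee_rot: [-0.004, -0.054, 0.999, 0.001]
wrist_force: [-0.1, 0.9, -0.9]
gripper_width: 0.0557
gripper_force: 0.0
```

```bash
python3 - <<'E'
from h import *
show(W([.028,-.1425,.190]),YAW)
z=[]
for n,p,k in(("side",LD(.03)-[0,0,.03],4),):
    pass
c=cams.camera("side"); im=c["color"][90:290,225:385]; cv2.imwrite("pics/s2.png",cv2.resize(im,None,fx=3,fy=3,interpolation=cv2.INTER_CUBIC))
E
```

```text
t 11.02 p [ 0.5578 -0.116   0.2945] yaw 0.108 zdir [-0.009  0.001 -1.   ] rack mm [  26.2 -141.3  294.5] F [-0.1  0.9 -0.9] T [ 0.07  0.   -0.01] w 55.7 gf 0.0
delta cm [  0.19  -0.1  -10.45] dyaw -0.002
```

View pics/s2.png

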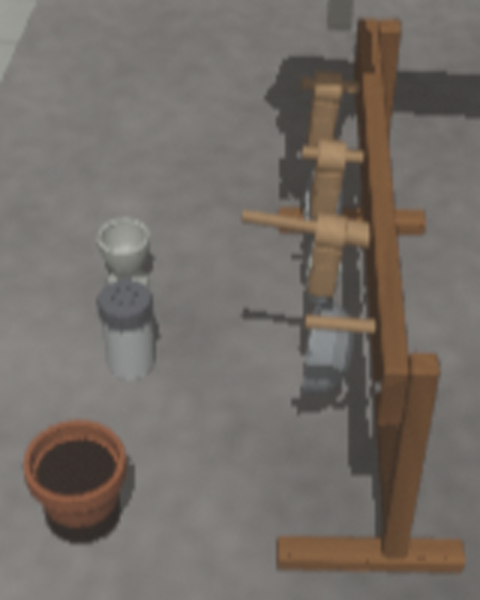

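The big ladle hangs at the collar at (330,230), and its short dowel at (340,325) is free. Next, the smaller ladle.

Request:
{"fn": "apply_moves", "kwargs": {
  "commands": [
    {"linear": [0.2,-0.1,-1.5],"rotation": [0,-0.008,0],"hand": 0.6},
    {"linear": [0,0,-2.2],"rotation": [0,0,0],"hand": 0.6},
    {"linear": [0,0,-2.2],"rotation": [0,0,0],"hand": 0.6},
    {"linear": [0,0,-2.0],"rotation": [0,0,0],"hand": 0.6},
    {"linear": [0,0,-1.5],"rotation": [0,0,0],"hand": 0.6},
    {"linear": [0,0,-0.8],"rotation": [0,0,0],"hand": 0.6},
    {"linear": [0,0,-0.2],"rotation": [0,0,0],"hand": 0.5},
    {"linear": [0,0,0],"rotation": [0,0,0],"hand": 0.42},
    {"linear": [0,0,0],"rotation": [0,0,0],"hand": 0.42},
    {"linear": [0,0,0],"rotation": [0,0,0],"hand": 0.42}
  ],
  "grip_force": 6
}}

```text
time_s: 11.9
eef_pos: [0.5608, -0.118, 0.1919]
ee_rot: [0.001, -0.054, 0.999, -0.001]
wrist_force: [0.2, -0.9, 0.7]
gripper_width: 0.0393
gripper_force: 0.0
```

```bash
python3 - <<'E'
from h import *
show(W([.028,-.1425,.190]),YAW)
E
```

```text
t 11.9 p [ 0.5608 -0.118   0.1919] yaw 0.108 zdir [ 0.003 -0.001 -1.   ] rack mm [  29.  -143.7  191.9] F [ 0.2 -0.9  0.7] T [ 0.09 -0.03 -0.05] w 39.3 gf 0.0
delta cm [-0.11  0.11 -0.19] dyaw -0.001
```

Request:
{"fn": "apply_moves", "kwargs": {
  "commands": [
    {"linear": [-0.1,0.1,-0.15],"rotation": [0,0,0],"hand": 0.36},
    {"linear": [0,0,0],"rotation": [0,0,0],"hand": 0.3},
    {"linear": [0,0,0],"rotation": [0,0,0],"hand": 0.2},
    {"linear": [0,0,0],"rotation": [0,0,0],"hand": 0.2},
    {"linear": [0,0,0],"rotation": [0,0,0],"hand": 0.2}
  ],
  "grip_force": 6
}}

```text
time_s: 12.32
eef_pos: [0.559, -0.1171, 0.1895]
ee_rot: [0.0, -0.054, 0.999, -0.0]
wrist_force: [0.1, 0.6, 0.5]
gripper_width: 0.026
gripper_force: 6.0
```

```bash
python3 - <<'E'
from h import *
show(W([.028,-.1425,.190]),YAW)
E
```

```text
t 12.32 p [ 0.559  -0.1171  0.1895] yaw 0.107 zdir [ 0.    -0.001 -1.   ] rack mm [  27.3 -142.5  189.5] F [0.1 0.6 0.5] T [ 0.15  0.14 -0.02] w 26.0 gf 6.0
delta cm [0.07 0.01 0.05] dyaw -0.001
```

Request:
{"fn": "apply_moves", "kwargs": {
  "commands": [
    {"linear": [0,0,0],"rotation": [0,0,0],"hand": 0.2},
    {"linear": [0,0,0],"rotation": [0,0,0],"hand": 0.2},
    {"linear": [0,0,0.1],"rotation": [0,0,0],"hand": 0.2},
    {"linear": [0,0,0.1],"rotation": [0,0,0],"hand": 0.2},
    {"linear": [0,0,0],"rotation": [0,0,0],"hand": 0.2}
  ],
  "grip_force": 35
}}

```text
time_s: 12.73
eef_pos: [0.5589, -0.1175, 0.191]
ee_rot: [-0.0, -0.053, 0.999, -0.001]
wrist_force: [0.0, -0.6, -1.4]
gripper_width: 0.0258
gripper_force: 35.0
```

Request:
{"fn": "apply_moves", "kwargs": {
  "commands": [
    {"linear": [0.4,0.04,0.05],"rotation": [0,0,0],"hand": 0.2},
    {"linear": [0.7,0.07,0.05],"rotation": [0,0,0],"hand": 0.2},
    {"linear": [0.8,0.085,0.056],"rotation": [0,0,0],"hand": 0.2},
    {"linear": [0.8,0.085,0.056],"rotation": [0,0,0],"hand": 0.2},
    {"linear": [0.8,0.085,0.056],"rotation": [0,0,0],"hand": 0.2},
    {"linear": [0.8,0.085,0.056],"rotation": [0,0,0],"hand": 0.2},
    {"linear": [0.6,0.06,0.04],"rotation": [0,0,0],"hand": 0.2},
    {"linear": [0.3,0.03,0.02],"rotation": [0,0,0],"hand": 0.2},
    {"linear": [0,0,0],"rotation": [0,0,0],"hand": 0.2}
  ]
}}

```text
time_s: 13.48
eef_pos: [0.6117, -0.1116, 0.1948]
ee_rot: [0.0, -0.054, 0.999, -0.0]
wrist_force: [-0.3, 0.4, -0.5]
gripper_width: 0.0262
gripper_force: 35.0
```

```bash
python3 - <<'E'
from h import *
show(LD(.120)+[0,0,-.025],YAW+SW)
E
```

```text
t 13.48 p [ 0.6117 -0.1116  0.1948] yaw 0.108 zdir [ 0.    -0.001 -1.   ] rack mm [  80.3 -142.6  194.8] F [-0.3  0.4 -0.5] T [ 0.01 -0.02  0.05] w 26.2 gf 35.0
delta cm [ 1.97 17.9   0.36] dyaw -0.121
```

Request:
{"fn": "apply_moves", "kwargs": {
  "commands": [
    {"linear": [0.8,0.5,0.1],"rotation": [0,0,-0.03],"hand": 0.2},
    {"linear": [0.8,1.5,0.1],"rotation": [0,0,-0.03],"hand": 0.2},
    {"linear": [0.3,2.4,0.1],"rotation": [0,0,-0.03],"hand": 0.2},
    {"linear": [0.1,3.0,0.06],"rotation": [0,0,-0.03],"hand": 0.2},
    {"linear": [0,3.0,0],"rotation": [0,0,0],"hand": 0.2},
    {"linear": [0,3.0,0],"rotation": [0,0,0],"hand": 0.2},
    {"linear": [0,2.4,0],"rotation": [0,0,0],"hand": 0.2},
    {"linear": [0,1.5,0],"rotation": [0,0,0],"hand": 0.2},
    {"linear": [0,0.5,0],"rotation": [0,0,0],"hand": 0.2},
    {"linear": [0,0.1,0],"rotation": [0,0,0],"hand": 0.2}
  ]
}}

```text
time_s: 14.32
eef_pos: [0.6307, 0.0678, 0.1986]
ee_rot: [-0.0, 0.006, 1.0, -0.001]
wrist_force: [0.2, 0.1, -1.0]
gripper_width: 0.0259
gripper_force: 35.0
```

Request:
{"fn": "apply_moves", "kwargs": {
  "commands": [
    {"linear": [0,0,0],"rotation": [0,0,0],"hand": 0.2},
    {"linear": [0,0,0],"rotation": [0,0,0],"hand": 0.2},
    {"linear": [0,0,0],"rotation": [0,0,0],"hand": 0.2}
  ]
}}

```text
time_s: 14.57
eef_pos: [0.6311, 0.0644, 0.1986]
ee_rot: [-0.0, 0.008, 1.0, -0.001]
wrist_force: [-0.2, 0.8, -0.5]
gripper_width: 0.0258
gripper_force: 35.0
```

```bash
python3 - <<'E'
from h import *
show(LD(.120)+[0,0,-.0255],YAW+SW)
c=cams.camera("side"); im=c["color"][110:260,240:390]; cv2.imwrite("pics/s3.png",cv2.resize(im,None,fx=4,fy=4,interpolation=cv2.INTER_CUBIC))
E
```

```text
t 14.57 p [0.6311 0.0644 0.1986] yaw -0.016 zdir [-0.    -0.002 -1.   ] rack mm [118.2  30.3 198.6] F [-0.2  0.8 -0.5] T [-0.   -0.04 -0.08] w 25.8 gf 35.0
delta cm [ 0.03  0.3  -0.07] dyaw 0.003
```

View pics/s3.png

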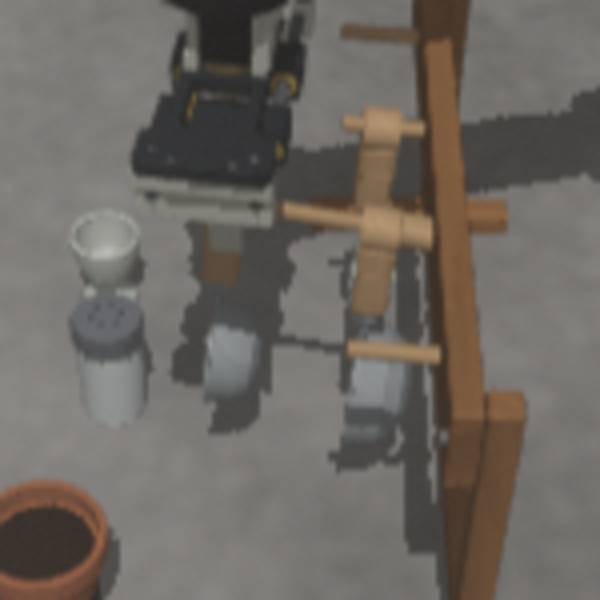

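The held bowl at (232,360) is about 0.78 of the big ladle's height at (375,390), so it is the smaller ladle. The arm's y is still settling.

Request:
{"fn": "apply_moves", "kwargs": {
  "commands": [
    {"linear": [0,0,0],"rotation": [0,0,0],"hand": 0.2},
    {"linear": [0,0,0],"rotation": [0,0,0],"hand": 0.2},
    {"linear": [0,0,0],"rotation": [0,0,0],"hand": 0.2}
  ]
}}

```text
time_s: 14.87
eef_pos: [0.631, 0.0667, 0.1986]
ee_rot: [-0.0, 0.007, 1.0, -0.0]
wrist_force: [0.1, 0.5, -0.8]
gripper_width: 0.0258
gripper_force: 35.0
```

```bash
python3 - <<'E'
from h import *
show(LD(.120)+[0,0,-.0255],YAW+SW)
E
```

```text
t 14.87 p [0.631  0.0667 0.1986] yaw -0.013 zdir [-0.    -0.001 -1.   ] rack mm [118.3  32.6 198.6] F [ 0.1  0.5 -0.8] T [0.02 0.02 0.03] w 25.8 gf 35.0
delta cm [ 0.04  0.07 -0.07] dyaw 0.0
```

Request:
{"fn": "apply_moves", "kwargs": {
  "commands": [
    {"linear": [-0.4,0.04,-0.06],"rotation": [0,0,0],"hand": 0.2},
    {"linear": [-0.5,0.04,-0.06],"rotation": [0,0,0],"hand": 0.2},
    {"linear": [-0.2,0,-0.02],"rotation": [0,0,0],"hand": 0.2},
    {"linear": [-0.1,0,-0.01],"rotation": [0,0,0],"hand": 0.2},
    {"linear": [-0.1,0,-0.01],"rotation": [0,0,0],"hand": 0.2},
    {"linear": [0,0,0],"rotation": [0,0,0],"hand": 0.2}
  ]
}}

```text
time_s: 15.37
eef_pos: [0.6178, 0.068, 0.1971]
ee_rot: [0.0, 0.006, 1.0, -0.0]
wrist_force: [-0.8, -0.1, -1.1]
gripper_width: 0.026
gripper_force: 35.0
```

Request:
{"fn": "apply_moves", "kwargs": {
  "commands": [
    {"linear": [-0.15,0,-0.01],"rotation": [0,0,0],"hand": 0.2},
    {"linear": [-0.15,0,-0.01],"rotation": [0,0,0],"hand": 0.2},
    {"linear": [0,0,0],"rotation": [0,0,0],"hand": 0.2}
  ]
}}

```text
time_s: 15.62
eef_pos: [0.6147, 0.068, 0.1968]
ee_rot: [-0.0, 0.006, 1.0, -0.0]
wrist_force: [-0.8, -0.7, -0.2]
gripper_width: 0.0258
gripper_force: 35.0
```

Request:
{"fn": "apply_moves", "kwargs": {
  "commands": [
    {"linear": [-0.15,0,-0.01],"rotation": [0,0,0],"hand": 0.2},
    {"linear": [-0.15,0,-0.01],"rotation": [0,0,0],"hand": 0.2},
    {"linear": [-0.1,0,-0.01],"rotation": [0,0,0],"hand": 0.2},
    {"linear": [0,0,0],"rotation": [0,0,0],"hand": 0.2}
  ]
}}

```text
time_s: 15.95
eef_pos: [0.6107, 0.068, 0.1965]
ee_rot: [-0.0, 0.006, 1.0, -0.0]
wrist_force: [-0.4, 0.7, -1.3]
gripper_width: 0.0256
gripper_force: 35.0
```

```bash
python3 - <<'E'
from h import *
show(LD(.0975)+[0,0,-.0255],YAW+SW)
E
```

```text
t 15.95 p [0.6107 0.068  0.1965] yaw -0.013 zdir [-0.    -0.001 -1.   ] rack mm [ 98.3  36.  196.5] F [-0.4  0.7 -1.3] T [0.05 0.04 0.04] w 25.6 gf 35.0
delta cm [-0.17 -0.03 -0.02] dyaw -0.0
```

Request:
{"fn": "apply_moves", "kwargs": {
  "commands": [
    {"linear": [-0.4,0,-0.03],"rotation": [0,0,0],"hand": 0.2},
    {"linear": [-0.5,0.01,-0.035],"rotation": [0,0,0],"hand": 0.2},
    {"linear": [-0.5,0.01,-0.035],"rotation": [0,0,0],"hand": 0.2},
    {"linear": [-0.5,0.01,-0.035],"rotation": [0,0,0],"hand": 0.2},
    {"linear": [-0.1,0,-0.01],"rotation": [0,0,0],"hand": 0.2}
  ]
}}

```text
time_s: 16.37
eef_pos: [0.5897, 0.0684, 0.1951]
ee_rot: [-0.001, 0.006, 1.0, -0.0]
wrist_force: [0.5, -0.3, -0.6]
gripper_width: 0.0256
gripper_force: 35.0
```

Request:
{"fn": "apply_moves", "kwargs": {
  "commands": [
    {"linear": [-0.4,0,-0.03],"rotation": [0,0,0],"hand": 0.2},
    {"linear": [-0.5,0.01,-0.035],"rotation": [0,0,0],"hand": 0.2},
    {"linear": [-0.3,0.01,-0.02],"rotation": [0,0,0],"hand": 0.2},
    {"linear": [-0.2,0,-0.015],"rotation": [0,0,0],"hand": 0.2},
    {"linear": [-0.2,0,-0.015],"rotation": [0,0,0],"hand": 0.2},
    {"linear": [0,0,0],"rotation": [0,0,0],"hand": 0.2}
  ]
}}

```text
time_s: 16.87
eef_pos: [0.5746, 0.0685, 0.1939]
ee_rot: [-0.0, 0.006, 1.0, -0.0]
wrist_force: [0.3, 0.3, 0.2]
gripper_width: 0.0258
gripper_force: 35.0
```

Request:
{"fn": "apply_moves", "kwargs": {
  "commands": [
    {"linear": [-0.1,0,-0.01],"rotation": [0,0,0],"hand": 0.2},
    {"linear": [-0.1,0,-0.01],"rotation": [0,0,0],"hand": 0.2},
    {"linear": [-0.1,0,-0.01],"rotation": [0,0,0],"hand": 0.2},
    {"linear": [-0.1,0,-0.01],"rotation": [0,0,0],"hand": 0.2},
    {"linear": [0,0,0],"rotation": [0,0,0],"hand": 0.2}
  ]
}}

```text
time_s: 17.28
eef_pos: [0.5708, 0.0685, 0.1935]
ee_rot: [-0.0, 0.006, 1.0, -0.0]
wrist_force: [-0.3, -0.3, -0.1]
gripper_width: 0.0256
gripper_force: 35.0
```

```bash
python3 - <<'E'
from h import *
show(LD(.051)+[0,0,-.0255],YAW+SW)
E
```

```text
t 17.28 p [0.5708 0.0685 0.1935] yaw -0.013 zdir [-0.    -0.001 -1.   ] rack mm [ 58.6  40.7 193.5] F [-0.3 -0.3 -0.1] T [0.01 0.03 0.  ] w 25.6 gf 35.0
delta cm [-0.82 -0.02 -0.04] dyaw -0.0
```

Request:
{"fn": "apply_moves", "kwargs": {
  "commands": [
    {"linear": [-0.1,0,-0.005],"rotation": [0,0,0],"hand": 0.2},
    {"linear": [-0.1,0,-0.005],"rotation": [0,0,0],"hand": 0.2},
    {"linear": [-0.1,0,-0.01],"rotation": [0,0,0],"hand": 0.2},
    {"linear": [-0.1,0,-0.01],"rotation": [0,0,0],"hand": 0.2},
    {"linear": [0,0,0],"rotation": [0,0,0],"hand": 0.2}
  ]
}}

```text
time_s: 17.7
eef_pos: [0.5667, 0.0685, 0.1932]
ee_rot: [-0.0, 0.006, 1.0, -0.0]
wrist_force: [0.4, -0.9, -1.0]
gripper_width: 0.0255
gripper_force: 35.0
```

Request:
{"fn": "apply_moves", "kwargs": {
  "commands": [
    {"linear": [-0.1,0,-0.01],"rotation": [0,0,0],"hand": 0.2},
    {"linear": [-0.1,0,-0.01],"rotation": [0,0,0],"hand": 0.2},
    {"linear": [0,0,0],"rotation": [0,0,0],"hand": 0.2}
  ]
}}

```text
time_s: 17.95
eef_pos: [0.5647, 0.0684, 0.193]
ee_rot: [-0.0, 0.006, 1.0, -0.0]
wrist_force: [0.2, 0.1, -1.0]
gripper_width: 0.0259
gripper_force: 35.0
```

```bash
python3 - <<'E'
from h import *
show(LD(.051)+[0,0,-.0255],YAW+SW)
E
```

```text
t 17.95 p [0.5647 0.0684 0.193 ] yaw -0.013 zdir [-0.    -0.001 -1.   ] rack mm [ 52.6  41.3 193. ] F [ 0.2  0.1 -1. ] T [ 0.02 -0.03  0.03] w 25.9 gf 35.0
delta cm [-0.21 -0.01  0.01] dyaw -0.0
```

Request:
{"fn": "apply_moves", "kwargs": {
  "commands": [
    {"linear": [-0.1,0,-0.01],"rotation": [0,0,0],"hand": 0.2},
    {"linear": [-0.1,0,-0.01],"rotation": [0,0,0],"hand": 0.2},
    {"linear": [0,0,0],"rotation": [0,0,0],"hand": 0.2}
  ]
}}

```text
time_s: 18.2
eef_pos: [0.5631, 0.0685, 0.193]
ee_rot: [0.0, 0.006, 1.0, -0.0]
wrist_force: [1.0, -0.2, -1.2]
gripper_width: 0.026
gripper_force: 35.0
```

Request:
{"fn": "apply_moves", "kwargs": {
  "commands": [
    {"linear": [-0.1,0,-0.01],"rotation": [0,0,0],"hand": 0.2},
    {"linear": [0,0,0],"rotation": [0,0,0],"hand": 0.2}
  ]
}}

```text
time_s: 18.37
eef_pos: [0.5629, 0.0685, 0.193]
ee_rot: [0.001, 0.006, 1.0, -0.0]
wrist_force: [3.0, 0.5, -1.5]
gripper_width: 0.0259
gripper_force: 35.0
```

```bash
python3 - <<'E'
from h import *
show(LD(.051)+[0,0,-.0255],YAW+SW)
E
```

```text
t 18.37 p [0.5629 0.0685 0.193 ] yaw -0.013 zdir [ 0.003 -0.001 -1.   ] rack mm [ 50.9  41.6 193. ] F [ 3.   0.5 -1.5] T [ 0.06 -0.61  0.03] w 25.9 gf 35.0
delta cm [-0.04 -0.02  0.01] dyaw -0.0
```

Request:
{"fn": "apply_moves", "kwargs": {
  "commands": [
    {"linear": [-0.1,0,0],"rotation": [0,0,0],"hand": 0.2},
    {"linear": [0,0,-0.1],"rotation": [0,0,0],"hand": 0.2},
    {"linear": [0,0,-0.1],"rotation": [0,0,0],"hand": 0.2},
    {"linear": [0,0,0],"rotation": [0,0,0],"hand": 0.2}
  ]
}}

```text
time_s: 18.7
eef_pos: [0.563, 0.0685, 0.192]
ee_rot: [0.003, 0.006, 1.0, -0.0]
wrist_force: [5.0, 0.8, 3.1]
gripper_width: 0.026
gripper_force: 35.0
```

```bash
python3 - <<'E'
from h import *
show(LD(.051)+[0,0,-.0275],YAW+SW)
E
```

```text
t 18.7 p [0.563  0.0685 0.192 ] yaw -0.013 zdir [ 0.005 -0.    -1.   ] rack mm [ 51.   41.6 192. ] F [5.  0.8 3.1] T [ 0.13 -1.1  -0.04] w 26.0 gf 35.0
delta cm [-0.05 -0.02 -0.1 ] dyaw 0.0
```

Request:
{"fn": "apply_moves", "kwargs": {
  "commands": [
    {"linear": [0,0,0],"rotation": [0,0,0],"hand": 0.32},
    {"linear": [0,0,0],"rotation": [0,0,0],"hand": 0.4},
    {"linear": [0,0,0],"rotation": [0,0,0],"hand": 0.5},
    {"linear": [0.2,0,0.2],"rotation": [0,0,0],"hand": 0.6},
    {"linear": [0,0,1],"rotation": [0,0,0],"hand": 0.6},
    {"linear": [0,0,2],"rotation": [0,0,0],"hand": 0.6},
    {"linear": [0,0,2.5],"rotation": [0,0,0],"hand": 0.6},
    {"linear": [0,0,2.5],"rotation": [0,0,0],"hand": 0.6},
    {"linear": [0,0,2],"rotation": [0,0,0],"hand": 0.6},
    {"linear": [0,0,0.5],"rotation": [0,0,0],"hand": 0.6}
  ],
  "grip_force": 6
}}

```text
time_s: 19.53
eef_pos: [0.5646, 0.0686, 0.3021]
ee_rot: [0.004, 0.006, 1.0, 0.0]
wrist_force: [0.3, -0.1, 0.1]
gripper_width: 0.0559
gripper_force: 0.0
```

```bash
python3 - <<'E'
from h import *
show(W([.028,-.0475,.30]),YAW)
E
```

```text
t 19.53 p [0.5646 0.0686 0.3021] yaw -0.013 zdir [ 0.007  0.    -1.   ] rack mm [ 52.5  41.5 302.1] F [ 0.3 -0.1  0.1] T [ 0.02 -0.05  0.01] w 55.9 gf 0.0
delta cm [-1.49 -9.11 -0.21] dyaw 0.119
```

Request:
{"fn": "apply_moves", "kwargs": {
  "commands": [
    {"linear": [-0.2,-1.2,0],"rotation": [0,0,0.03],"hand": 0.6},
    {"linear": [-0.4,-2.3,0],"rotation": [0,0,0.03],"hand": 0.6},
    {"linear": [-0.4,-2.6,0],"rotation": [0,0,0.03],"hand": 0.6},
    {"linear": [-0.3,-2.0,0],"rotation": [0,0,0.03],"hand": 0.6},
    {"linear": [-0.2,-1.0,0],"rotation": [0,0,0],"hand": 0.6},
    {"linear": [0,0,0],"rotation": [0,0,0],"hand": 0.6},
    {"linear": [0,0,0],"rotation": [0,0,0],"hand": 0.6},
    {"linear": [0,0,0],"rotation": [0,0,0],"hand": 0.6},
    {"linear": [0,0,0],"rotation": [0,0,0],"hand": 0.6}
  ]
}}

```text
time_s: 20.28
eef_pos: [0.5481, -0.0203, 0.2975]
ee_rot: [-0.0, -0.055, 0.998, 0.0]
wrist_force: [0.5, 0.2, -0.3]
gripper_width: 0.0558
gripper_force: 0.0
```

```bash
python3 - <<'E'
from h import *
show(W([.028,-.0475,.190]),YAW)
E
```

```text
t 20.28 p [ 0.5481 -0.0203  0.2975] yaw 0.11 zdir [-0.  0. -1.] rack mm [ 26.7 -45.2 297.5] F [ 0.5  0.2 -0.3] T [ 0.05 -0.03 -0.03] w 55.8 gf 0.0
delta cm [  0.15  -0.22 -10.75] dyaw -0.004
```

Request:
{"fn": "apply_moves", "kwargs": {
  "commands": [
    {"linear": [0.1,0,-1.5],"rotation": [0,0,-0.003],"hand": 0.6},
    {"linear": [0,0,-2.2],"rotation": [0,0,0],"hand": 0.6},
    {"linear": [0,0,-2.2],"rotation": [0,0,0],"hand": 0.6},
    {"linear": [0,0,-2.2],"rotation": [0,0,0],"hand": 0.6},
    {"linear": [0,0,-1.5],"rotation": [0,0,0],"hand": 0.6},
    {"linear": [0,0,-0.8],"rotation": [0,0,0],"hand": 0.6},
    {"linear": [0,0,-0.2],"rotation": [0,0,0],"hand": 0.5},
    {"linear": [0,0,0],"rotation": [0,0,0],"hand": 0.42},
    {"linear": [0,0,0],"rotation": [0,0,0],"hand": 0.42},
    {"linear": [0,0,0],"rotation": [0,0,0],"hand": 0.42}
  ]
}}

```text
time_s: 21.12
eef_pos: [0.5499, -0.0224, 0.1929]
ee_rot: [0.001, -0.052, 0.999, -0.0]
wrist_force: [-0.5, 0.6, -0.3]
gripper_width: 0.0397
gripper_force: 0.0
```

```bash
python3 - <<'E'
from h import *
show(W([.028,-.0475,.190]),YAW)
E
```

```text
t 21.12 p [ 0.5499 -0.0224  0.1929] yaw 0.104 zdir [ 0.003 -0.001 -1.   ] rack mm [ 28.2 -47.4 192.9] F [-0.5  0.6 -0.3] T [ 0.   -0.    0.01] w 39.7 gf 0.0
delta cm [-0.02 -0.01 -0.29] dyaw 0.002
```

Request:
{"fn": "apply_moves", "kwargs": {
  "commands": [
    {"linear": [0,0,-0.25],"rotation": [0,0,0],"hand": 0.36},
    {"linear": [0,0,0],"rotation": [0,0,0],"hand": 0.3},
    {"linear": [0,0,0],"rotation": [0,0,0],"hand": 0.2},
    {"linear": [0,0,0],"rotation": [0,0,0],"hand": 0.2},
    {"linear": [0,0,0],"rotation": [0,0,0],"hand": 0.2}
  ],
  "grip_force": 6
}}

```text
time_s: 21.53
eef_pos: [0.549, -0.0225, 0.1895]
ee_rot: [0.0, -0.052, 0.999, -0.0]
wrist_force: [-0.6, 0.3, 1.4]
gripper_width: 0.0257
gripper_force: 6.0
```

```bash
python3 - <<'E'
from h import *
show(W([.028,-.0475,.190]),YAW)
E
```

```text
t 21.53 p [ 0.549  -0.0225  0.1895] yaw 0.104 zdir [ 0.    -0.001 -1.   ] rack mm [ 27.4 -47.4 189.5] F [-0.6  0.3  1.4] T [0.04 0.06 0.02] w 25.7 gf 6.0
delta cm [ 0.06 -0.    0.05] dyaw 0.002
```

Request:
{"fn": "apply_moves", "kwargs": {
  "commands": [
    {"linear": [0,0,0],"rotation": [0,0,0],"hand": 0.2},
    {"linear": [0,0,0],"rotation": [0,0,0],"hand": 0.2},
    {"linear": [0,0,0.1],"rotation": [0,0,0],"hand": 0.2},
    {"linear": [0,0,0.1],"rotation": [0,0,0],"hand": 0.2},
    {"linear": [0,0,0],"rotation": [0,0,0],"hand": 0.2}
  ],
  "grip_force": 30
}}

```text
time_s: 21.95
eef_pos: [0.5488, -0.0226, 0.1911]
ee_rot: [-0.0, -0.052, 0.999, -0.001]
wrist_force: [-0.1, -0.8, -1.4]
gripper_width: 0.0257
gripper_force: 30.0
```

Request:
{"fn": "apply_moves", "kwargs": {
  "commands": [
    {"linear": [0.4,0.04,0.05],"rotation": [0,0,0],"hand": 0.2},
    {"linear": [0.7,0.07,0.05],"rotation": [0,0,0],"hand": 0.2},
    {"linear": [0.8,0.085,0.056],"rotation": [0,0,0],"hand": 0.2},
    {"linear": [0.8,0.085,0.056],"rotation": [0,0,0],"hand": 0.2},
    {"linear": [0.8,0.085,0.056],"rotation": [0,0,0],"hand": 0.2},
    {"linear": [0.8,0.085,0.056],"rotation": [0,0,0],"hand": 0.2},
    {"linear": [0.6,0.06,0.04],"rotation": [0,0,0],"hand": 0.2},
    {"linear": [0.3,0.03,0.02],"rotation": [0,0,0],"hand": 0.2},
    {"linear": [0,0,0],"rotation": [0,0,0],"hand": 0.2}
  ]
}}

```text
time_s: 22.7
eef_pos: [0.6017, -0.017, 0.1948]
ee_rot: [0.0, -0.052, 0.999, -0.0]
wrist_force: [-0.8, 0.4, -1.6]
gripper_width: 0.0259
gripper_force: 30.0
```

```bash
python3 - <<'E'
from h import *
show(LD(.120)+[0,0,-.0255],YAW+SW)
E
```

```text
t 22.7 p [ 0.6017 -0.017   0.1948] yaw 0.104 zdir [ 0.    -0.001 -1.   ] rack mm [ 80.3 -47.5 194.8] F [-0.8  0.4 -1.6] T [-0.04  0.01 -0.03] w 25.9 gf 30.0
delta cm [2.97 8.44 0.3 ] dyaw -0.117
```

Request:
{"fn": "apply_moves", "kwargs": {
  "commands": [
    {"linear": [1.0,0.1,0.1],"rotation": [0,0,-0.03],"hand": 0.2},
    {"linear": [1.4,0.4,0.1],"rotation": [0,0,-0.03],"hand": 0.2},
    {"linear": [0.5,1.2,0.1],"rotation": [0,0,-0.03],"hand": 0.2},
    {"linear": [0.1,2.0,0],"rotation": [0,0,-0.027],"hand": 0.2},
    {"linear": [0,2.0,0],"rotation": [0,0,0],"hand": 0.2},
    {"linear": [0,1.5,0],"rotation": [0,0,0],"hand": 0.2},
    {"linear": [0,0.9,0],"rotation": [0,0,0],"hand": 0.2},
    {"linear": [0,0.3,0],"rotation": [0,0,0],"hand": 0.2},
    {"linear": [0,0,0],"rotation": [0,0,0],"hand": 0.2},
    {"linear": [0,0,0],"rotation": [0,0,0],"hand": 0.2}
  ]
}}

```text
time_s: 23.53
eef_pos: [0.6309, 0.0653, 0.1981]
ee_rot: [-0.0, 0.007, 1.0, -0.001]
wrist_force: [0.0, -1.3, -1.2]
gripper_width: 0.0262
gripper_force: 30.0
```

Request:
{"fn": "apply_moves", "kwargs": {
  "commands": [
    {"linear": [0,0,0],"rotation": [0,0,0],"hand": 0.2},
    {"linear": [0,0,0],"rotation": [0,0,0],"hand": 0.2},
    {"linear": [0,0,0],"rotation": [0,0,0],"hand": 0.2},
    {"linear": [0,0,0],"rotation": [0,0,0],"hand": 0.2},
    {"linear": [0,0,0],"rotation": [0,0,0],"hand": 0.2}
  ]
}}

```text
time_s: 23.95
eef_pos: [0.6309, 0.0665, 0.1981]
ee_rot: [-0.0, 0.007, 1.0, -0.0]
wrist_force: [0.7, -0.0, -1.3]
gripper_width: 0.0256
gripper_force: 30.0
```

```bash
python3 - <<'E'
from h import *
show(LD(.120)+[0,0,-.0255],YAW+SW)
E
```

```text
t 23.95 p [0.6309 0.0665 0.1981] yaw -0.013 zdir [-0.    -0.001 -1.   ] rack mm [118.3  32.3 198.1] F [ 0.7 -0.  -1.3] T [ 0.07 -0.04  0.04] w 25.6 gf 30.0
delta cm [ 0.05  0.1  -0.02] dyaw 0.0
```

Request:
{"fn": "apply_moves", "kwargs": {
  "commands": [
    {"linear": [-0.4,0.06,-0.03],"rotation": [0,0,0],"hand": 0.2},
    {"linear": [-0.5,0.06,-0.03],"rotation": [0,0,0],"hand": 0.2},
    {"linear": [-0.2,0,-0.02],"rotation": [0,0,0],"hand": 0.2},
    {"linear": [-0.1,0,-0.01],"rotation": [0,0,0],"hand": 0.2},
    {"linear": [-0.1,0,-0.01],"rotation": [0,0,0],"hand": 0.2},
    {"linear": [0,0,0],"rotation": [0,0,0],"hand": 0.2}
  ]
}}

```text
time_s: 24.45
eef_pos: [0.6177, 0.0681, 0.1971]
ee_rot: [-0.0, 0.006, 1.0, -0.0]
wrist_force: [0.5, -0.2, -0.9]
gripper_width: 0.026
gripper_force: 30.0
```

Request:
{"fn": "apply_moves", "kwargs": {
  "commands": [
    {"linear": [-0.15,0,-0.01],"rotation": [0,0,0],"hand": 0.2},
    {"linear": [-0.15,0,-0.01],"rotation": [0,0,0],"hand": 0.2},
    {"linear": [0,0,0],"rotation": [0,0,0],"hand": 0.2}
  ]
}}

```text
time_s: 24.7
eef_pos: [0.6146, 0.0681, 0.1968]
ee_rot: [-0.0, 0.006, 1.0, -0.0]
wrist_force: [0.3, -0.1, -1.1]
gripper_width: 0.0259
gripper_force: 30.0
```

Request:
{"fn": "apply_moves", "kwargs": {
  "commands": [
    {"linear": [-0.15,0,-0.01],"rotation": [0,0,0],"hand": 0.2},
    {"linear": [-0.15,0,-0.01],"rotation": [0,0,0],"hand": 0.2},
    {"linear": [-0.1,0,-0.01],"rotation": [0,0,0],"hand": 0.2},
    {"linear": [0,0,0],"rotation": [0,0,0],"hand": 0.2}
  ]
}}

```text
time_s: 25.03
eef_pos: [0.6107, 0.0681, 0.1965]
ee_rot: [-0.0, 0.006, 1.0, -0.0]
wrist_force: [0.8, 0.2, -1.2]
gripper_width: 0.0256
gripper_force: 30.0
```

```bash
python3 - <<'E'
from h import *
show(LD(.0975)+[0,0,-.0255],YAW+SW)
E
```

```text
t 25.03 p [0.6107 0.0681 0.1965] yaw -0.013 zdir [-0.    -0.001 -1.   ] rack mm [ 98.3  36.1 196.5] F [ 0.8  0.2 -1.2] T [ 0.01 -0.03 -0.04] w 25.6 gf 30.0
delta cm [-0.17 -0.03 -0.02] dyaw -0.0
```

Expected contact is near x 0.585. I'll slide to 0.594, then take small steps.

Request:
{"fn": "apply_moves", "kwargs": {
  "commands": [
    {"linear": [-0.3,0,-0.02],"rotation": [0,0,0],"hand": 0.2},
    {"linear": [-0.4,0.01,-0.03],"rotation": [0,0,0],"hand": 0.2},
    {"linear": [-0.4,0.01,-0.03],"rotation": [0,0,0],"hand": 0.2},
    {"linear": [-0.3,0.01,-0.02],"rotation": [0,0,0],"hand": 0.2},
    {"linear": [-0.2,0,-0.01],"rotation": [0,0,0],"hand": 0.2},
    {"linear": [0,0,0],"rotation": [0,0,0],"hand": 0.2}
  ]
}}

```text
time_s: 25.53
eef_pos: [0.5944, 0.0685, 0.1956]
ee_rot: [-0.0, 0.006, 1.0, -0.0]
wrist_force: [0.3, 0.8, -2.0]
gripper_width: 0.026
gripper_force: 30.0
```

Request:
{"fn": "apply_moves", "kwargs": {
  "commands": [
    {"linear": [-0.1,0,-0.01],"rotation": [0,0,0],"hand": 0.2},
    {"linear": [-0.1,0,0],"rotation": [0,0,0],"hand": 0.2},
    {"linear": [-0.1,0,-0.01],"rotation": [0,0,0],"hand": 0.2},
    {"linear": [-0.1,0,-0.01],"rotation": [0,0,0],"hand": 0.2},
    {"linear": [0,0,0],"rotation": [0,0,0],"hand": 0.2}
  ]
}}

```text
time_s: 25.95
eef_pos: [0.5907, 0.0684, 0.1951]
ee_rot: [-0.0, 0.006, 1.0, -0.0]
wrist_force: [-0.4, -0.0, -1.3]
gripper_width: 0.0256
gripper_force: 30.0
```

Request:
{"fn": "apply_moves", "kwargs": {
  "commands": [
    {"linear": [-0.1,0,-0.01],"rotation": [0,0,0],"hand": 0.2},
    {"linear": [-0.1,0,-0.01],"rotation": [0,0,0],"hand": 0.2},
    {"linear": [0,0,0],"rotation": [0,0,0],"hand": 0.2}
  ]
}}

```text
time_s: 26.2
eef_pos: [0.5887, 0.0684, 0.1949]
ee_rot: [-0.0, 0.006, 1.0, -0.0]
wrist_force: [0.1, 0.1, -0.9]
gripper_width: 0.0259
gripper_force: 30.0
```

```bash
python3 - <<'E'
from h import *
show(LD(.073)+[0,0,-.0255],YAW+SW)
E
```

```text
t 26.2 p [0.5887 0.0684 0.1949] yaw -0.013 zdir [-0.    -0.001 -1.   ] rack mm [ 76.5  38.7 194.9] F [ 0.1  0.1 -0.9] T [0.01 0.   0.03] w 25.9 gf 30.0
delta cm [-0.42 -0.03 -0.03] dyaw -0.0
```

Request:
{"fn": "apply_moves", "kwargs": {
  "commands": [
    {"linear": [-0.1,0,-0.01],"rotation": [0,0,0],"hand": 0.2},
    {"linear": [-0.1,0,-0.01],"rotation": [0,0,0],"hand": 0.2},
    {"linear": [0,0,0],"rotation": [0,0,0],"hand": 0.2}
  ]
}}

```text
time_s: 26.45
eef_pos: [0.5867, 0.0684, 0.1948]
ee_rot: [-0.0, 0.006, 1.0, -0.0]
wrist_force: [0.2, -0.1, -1.9]
gripper_width: 0.0259
gripper_force: 30.0
```

Request:
{"fn": "apply_moves", "kwargs": {
  "commands": [
    {"linear": [-0.1,0,-0.01],"rotation": [0,0,0],"hand": 0.2},
    {"linear": [-0.1,0,0],"rotation": [0,0,0],"hand": 0.2},
    {"linear": [0,0,0],"rotation": [0,0,0],"hand": 0.2}
  ]
}}

```text
time_s: 26.7
eef_pos: [0.5854, 0.0684, 0.1948]
ee_rot: [0.001, 0.006, 1.0, -0.0]
wrist_force: [0.8, -0.5, -2.2]
gripper_width: 0.0259
gripper_force: 30.0
```

Request:
{"fn": "apply_moves", "kwargs": {
  "commands": [
    {"linear": [-0.1,0,0],"rotation": [0,0,0],"hand": 0.2},
    {"linear": [0,0,0],"rotation": [0,0,0],"hand": 0.2}
  ]
}}

```text
time_s: 26.87
eef_pos: [0.5854, 0.0684, 0.195]
ee_rot: [0.002, 0.006, 1.0, -0.0]
wrist_force: [4.1, -0.1, -2.8]
gripper_width: 0.0258
gripper_force: 30.0
```

```bash
python3 - <<'E'
from h import *
show(LD(.073)+[0,0,-.0255],YAW+SW)
E
```

```text
t 26.87 p [0.5854 0.0684 0.195 ] yaw -0.013 zdir [ 0.004 -0.001 -1.   ] rack mm [ 73.2  39.1 195. ] F [ 4.1 -0.1 -2.8] T [ 0.07 -0.91 -0.06] w 25.8 gf 30.0
delta cm [-0.08 -0.04 -0.04] dyaw 0.0
```

Request:
{"fn": "apply_moves", "kwargs": {
  "commands": [
    {"linear": [-0.1,0,0],"rotation": [0,0,0],"hand": 0.2},
    {"linear": [0,0,-0.1],"rotation": [0,0,0],"hand": 0.2},
    {"linear": [0,0,-0.1],"rotation": [0,0,0],"hand": 0.2},
    {"linear": [0,0,0],"rotation": [0,0,0],"hand": 0.2}
  ]
}}

```text
time_s: 27.2
eef_pos: [0.5854, 0.0684, 0.1941]
ee_rot: [0.003, 0.006, 1.0, -0.0]
wrist_force: [6.0, 0.5, 1.3]
gripper_width: 0.0259
gripper_force: 30.0
```

```bash
python3 - <<'E'
from h import *
show(LD(.073)+[0,0,-.0275],YAW+SW)
E
```

```text
t 27.2 p [0.5854 0.0684 0.1941] yaw -0.013 zdir [ 0.006 -0.    -1.   ] rack mm [ 73.2  39.1 194.1] F [6.  0.5 1.3] T [ 0.08 -1.11  0.01] w 25.9 gf 30.0
delta cm [-0.09 -0.03 -0.15] dyaw 0.0
```

Request:
{"fn": "apply_moves", "kwargs": {
  "commands": [
    {"linear": [0,0,0],"rotation": [0,0,0],"hand": 0.32},
    {"linear": [0,0,0],"rotation": [0,0,0],"hand": 0.4},
    {"linear": [0,0,0],"rotation": [0,0,0],"hand": 0.5},
    {"linear": [0.2,0,0.2],"rotation": [0,0,0],"hand": 0.6},
    {"linear": [0,0,1],"rotation": [0,0,0],"hand": 0.6},
    {"linear": [0,0,2],"rotation": [0,0,0],"hand": 0.6},
    {"linear": [0,0,3],"rotation": [0,0,0],"hand": 0.6},
    {"linear": [0,0,3],"rotation": [0,0,0],"hand": 0.6},
    {"linear": [0,0,3],"rotation": [0,0,0],"hand": 0.6},
    {"linear": [0,0,2],"rotation": [0,0,0],"hand": 0.6}
  ],
  "grip_force": 6
}}

```text
time_s: 28.03
eef_pos: [0.5855, 0.0683, 0.3388]
ee_rot: [0.002, 0.006, 1.0, -0.0]
wrist_force: [0.3, 0.1, -0.3]
gripper_width: 0.056
gripper_force: 0.0
```

Request:
{"fn": "apply_moves", "kwargs": {
  "commands": [
    {"linear": [-1,1.5,0],"rotation": [0,0,0],"hand": 0.6},
    {"linear": [-2,3,0],"rotation": [0,0,0],"hand": 0.6},
    {"linear": [-2,3,0],"rotation": [0,0,0],"hand": 0.6},
    {"linear": [-2,3,0],"rotation": [0,0,0],"hand": 0.6},
    {"linear": [-2,3,0],"rotation": [0,0,0],"hand": 0.6},
    {"linear": [-2,3,0],"rotation": [0,0,0],"hand": 0.6},
    {"linear": [-1,2,0],"rotation": [0,0,0],"hand": 0.6},
    {"linear": [-0.5,1,0],"rotation": [0,0,0],"hand": 0.6},
    {"linear": [0,0,0],"rotation": [0,0,0],"hand": 0.6}
  ]
}}

```text
time_s: 28.78
eef_pos: [0.4583, 0.2661, 0.3352]
ee_rot: [-0.0, 0.004, 1.0, 0.0]
wrist_force: [0.1, 0.0, -0.0]
gripper_width: 0.0559
gripper_force: 0.0
```

```bash
python3 - <<'E'
from h import *
show()
a=cams.camera("side")["color"][100:250,240:390]; b=cams.camera("top")["color"][170:270,260:360]
o=np.zeros((600,800,3),np.uint8); o[:600,:][:,:400]=cv2.resize(a[:, :100],(400,600),interpolation=cv2.INTER_CUBIC) if 0 else cv2.resize(a[:,40:140],(400,600),interpolation=cv2.INTER_CUBIC)
o[:400,400:]=cv2.resize(b,(400,400),interpolation=cv2.INTER_CUBIC)
cv2.imwrite("pics/fin.png",o)
E
```

```text
t 28.78 p [0.4583 0.2661 0.3352] yaw -0.007 zdir [-0.     0.001 -1.   ] rack mm [-32.2 249.1 335.2] F [ 0.1  0.  -0. ] T [ 0.01  0.02 -0.01] w 55.9 gf 0.0
```

View pics/fin.png

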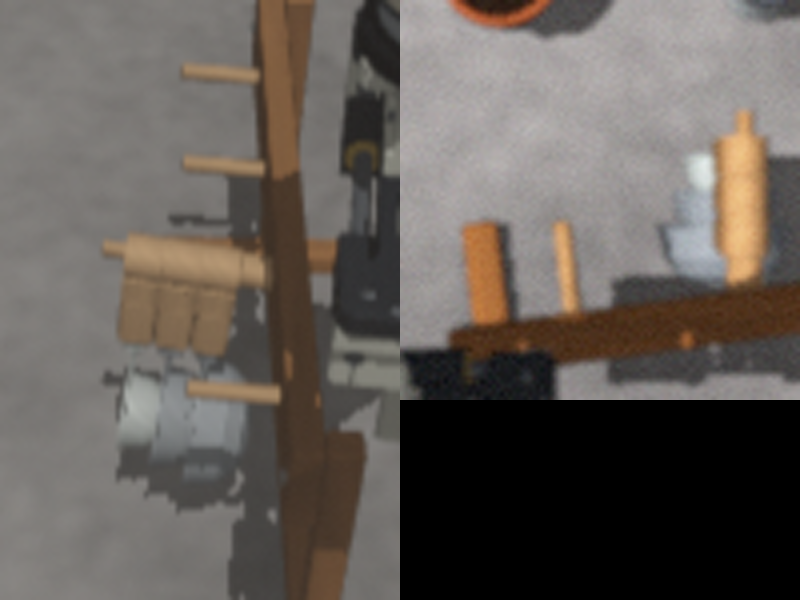

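All three handles are stacked tight on the long dowel at (185,260), from the collar outward: ladle, smaller ladle, strainer. The short dowels are bare, the herb pot and shaker edges in view haven't moved, and the gripper is well clear.

```bash
python3 -c "
from workcell import job
print(job.hand_in())"
```

```text
the job is handed in; nothing more can be done
None
```

Job handed in: the big ladle is home against the collar, with the smaller ladle and then the tea strainer snug behind it on the long dowel; the three short dowels are free, it took about 29 s, and the wrist never read more than about 6 N at any check. I got no verdict back, and I didn't look at the egg cup again at the end.

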